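# Tip the bearing balls into the empty cell

## Robot

A 7-joint arm with a two-finger parallel gripper is mounted at the origin on a cart in front of the work surface, level with it; the furniture and walls round the work are solid. World frame = base frame: x ahead of the robot, y to its left, z up, the work surface at z = 0. Lengths are in m, angles in rad, forces in N, time in s.
With the tool pointing down it reaches from about 0.425 to 0.875 m from the base axis. Payload 4.7 kg.
Tool frame: the origin (TCP) lies between the finger pads; the fingertips stand 14 mm ahead of it and the grasp point (between the pads) lies 5 mm behind it; z points along the fingers, y is the line along which they close (so a half turn about z gives the same grasp; the last joint's range is limited). The gripper opens to 87 mm and grips with 3 to 60 N. Pads are 19 mm wide; open, the fingers measure 117 mm over their backs; the gripper's body (75 mm by 190 mm) begins 51 mm behind the grasp point.
Start: joints at [1.226, 0.321, -0.07, 1.45, 0.023, 1.371, -0.057], TCP at [0.228, -0.609, 0.237] pointing down, gripper open.
Joint ranges: [-2.86, 2.86], [-0.3, 2.09], [-1.38, 1.24], [0.06, 2.45], [-1.56, 4.7], [0.09, 2.05], [-2.69, 2.69]. Speed limits (rad/s): [2.57, 2.57, 3.14, 3.14, 3.14, 3.14, 3.14].

## Interface

Orientations are given as a unit quaternion [x, y, z, w].
In Python, from bench import r gives the robot as it stands. The module is installed in compiled form; this text tells all that it offers. Calls block until the motion is done:
- r.move_ptp(position, orientation): joint-space move of the TCP to a pose.
- r.move_straight(position, ori=None, velocity=0.15): straight line of the TCP; ori=None keeps the orientation; velocity is the mean speed in m/s.
- r.movej(angles): joint-space move.
- r.let_go() and r.grab(effort=None): open the fingers fully, or close them until they stop; effort is the grip in N (None keeps the last).
- r.sleep(seconds).
- r.ik(position, orientation): joint angles nearest the present ones, or None.
- r.capture(name): name is "scene" or "top" or "wrist"; returns a dict with "frame" (384x512x3 uint8, red, green, blue), "vertical_fov" (degrees; the focal length in pixels is half the picture's height over the tangent of half this angle, whatever the lens; pixels are square), "cx", "cy" (the principal point, pixels), "rvec" (rotation vector, rad) and "tvec" (3), from world to camera coordinates, as OpenCV has them; the wrist camera has in their place "mount" (4x4, takes a point from camera to tool coordinates, whose origin is the TCP and whose axes are the flange's). Camera axes: x right, y down, z forward; pixel columns grow to the right and rows downward; lengths in m; the calibration is good to about 2 mm. A picture is of the moment at which its call begins: read the wrist's pose just before it. There is no depth.
A pose or a line that the arm cannot do raises r.IKError and nothing moves.
- r.close_job(): hands the job in; it is judged then, once.
Readings, each from a call of its own:
- r.current_t(): time.
- r.current_joint_pos(): joint angles.
- r.current_dq(): joint speeds.
- r.current_effort(): joint torques, N m.
- r.current_ee_pos(): TCP position.
- r.current_tcp_rot(): TCP orientation.
- r.current_ft_force(): force on the tool from outside, world axes, zero at the start.
- r.current_wrist_torque(): the same for the moment, N m.
- r.current_opening(): opening from 0.0 (shut) to 1.0 (fully open).
- r.current_grip_force(): force on a finger pad.
Only numpy, scipy, OpenCV 4.12 (cv2) and the standard library are available. Lean on these libraries where they do the work, as an engineer would, in place of code of your own. Each camera call takes 0.05 s, during which the arm holds its last target. There are 200 camera calls.

## Task

Pick up the small metal scoop by its upright black grip and tip the two loose steel balls from it into the one compartment of the divided grey tray that holds no parts, only a ribbed rubber mat. Both balls must come from the scoop, without being fingered, and neither may land in another compartment or on the bench. Then stand the empty scoop upright on the bench again, anywhere clear of the tray, and let go.

Things in the scene. Friction and masses are not known exactly. Their poses are not given: they have to be found in the camera images.
- scoop_grip (a point): Middle of the black upright grip (28 along x, 14 across y, top 18 mm above this point) behind the trough of a loose aluminium scoop, 99 x 48 mm, 0.15 kg, standing on the bench, underside 62 mm below this point. Scoop axes: z up, open mouth to -x. Lip (middle of the mouth's floor) at (-84, 0, -46) mm; mouth 38 mm wide, walls 25 mm high, their tops over 20 mm below this point.
- ball_1_center (a point): Centre of a loose steel ball, diameter 18 mm, 24 g, at the back of the scoop's trough. With the scoop level the trough's floor rises 8 degrees to the mouth, which keeps the balls in; with the mouth dipped by 25 to 50 degrees (turn about the scoop's y) they roll out over the lip in its direction, fast if dipped fast.
- ball_2_center (a point): Centre of the second, equal steel ball, beside the first in the scoop.
- mat: Black ribbed rubber mat, 63 x 63 x 3 mm, fixed in the middle of the target compartment's floor. Origin: centre of its underside, 4 mm above the bench; x, y along the walls. Grey fixed tray, 144 x 214 mm: 2 x 3 compartments of 66 x 66 mm inside (which has the mat varies), 4 mm walls, dividers up to 37, rim to 43 mm above the bench. The others hold bearings, gear, nuts.

How it is judged:
By the outcome, as a careful person would: the job done as asked, in the order asked, and still so for the second after the job is handed in, with the robot touching nothing.
It also fails if it takes over 59 s, if anything falls off the work surface, if the arm or the gripper's body presses on something with over 40 N, if the wrist force passes 120 N, or if a joint passes its speed limit or range.

## Working session

There is one attempt and no reset: what is moved stays moved. The work goes in short steps, each a Python script; the robot and the scene stay as the last script left them, time stands still between calls to the robot, and variables do not carry over. Pictures are saved under pics/ and viewed, at most 10 in all, crops included, and the job is handed in when it is done.

```bash
mkdir -p pics; python3 - <<'E'
from bench import r
import cv2,numpy as np
for n in("scene","top"):
    c=r.capture(n); cv2.imwrite(f"pics/{n}0.png",c["frame"][:,:,::-1]); print(n,c["vertical_fov"],c["cx"],c["cy"],c["rvec"],c["tvec"])
a=cv2.imread("pics/scene0.png");b=cv2.imread("pics/top0.png")
print(r.current_t(),r.current_tcp_rot(),r.capture("wrist")["mount"])
E
```

```text
scene 49.05197637925932 248.2934316824559 190.79403368265795 [ 0.61894111 -2.73726546  1.01895521] [0.42736922 0.22454105 0.76683424]
top 49.19240537051698 254.56278713193416 185.64498490164073 [ 2.13137706 -2.14757901  0.21910747] [-0.02733832  0.46957538  0.84915103]
0.1 [ 9.83948870e-01  1.78448546e-01 -1.99820097e-04 -8.35594823e-04] [[ 6.45590870e-04 -9.59547360e-01 -2.81546527e-01  7.83480749e-02]
 [ 9.99999731e-01  5.21792161e-04  5.14680140e-04  4.56989999e-04]
 [-3.46951199e-04 -2.81546784e-01  9.59547439e-01 -1.47038162e-01]
 [ 0.00000000e+00  0.00000000e+00  0.00000000e+00  1.00000000e+00]]
```

View pics/scene0.png

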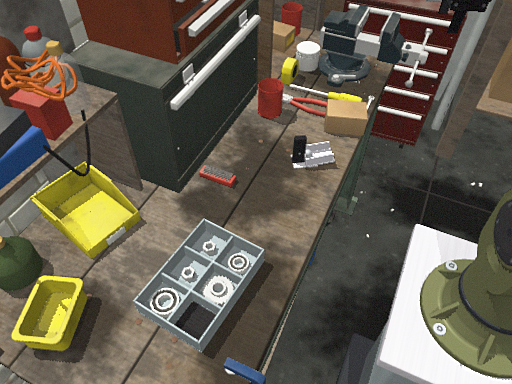

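View pics/top0.png

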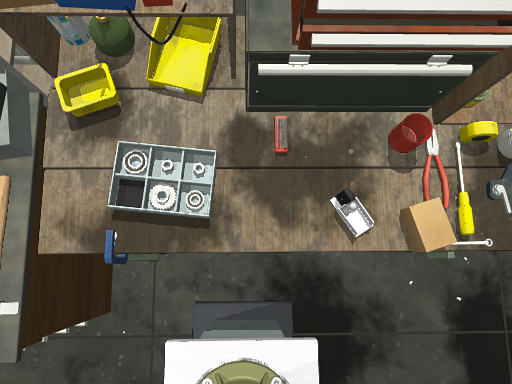

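The scene view shows the grip at (299,150) and the mat at (195,320). In the top view the grip is at (346,197) with the mouth pointing lower right towards (362,228). The mat is in the tray's lower-left compartment at (129,193). The arm is out of view.

```bash
cat > h.py <<'E'
import numpy as np,cv2
from scipy.spatial.transform import Rotation as R
from bench import r
def cam(c,pos=None,rot=None):
    f=192/np.tan(np.radians(c["vertical_fov"])/2); K=np.array([[f,0,c["cx"]],[0,f,c["cy"]],[0,0,1]])
    if "rvec" in c:
        Rw=cv2.Rodrigues(np.array(c["rvec"]))[0]; return K,Rw.T,-Rw.T@np.array(c["tvec"]).ravel()
    M=np.array(c["mount"]); Rt=R.from_quat(rot).as_matrix()
    return K,Rt@M[:3,:3],np.array(pos)+Rt@M[:3,3]
def ray(k,uv,z):
    K,Rc,o=k; d=Rc@np.linalg.inv(K)@np.array([uv[0],uv[1],1.]); return o+d*(z-o[2])/d[2]
def pix(k,p):
    K,Rc,o=k; q=K@(Rc.T@(np.array(p)-o)); return q[:2]/q[2]
def wrist():
    p,q=r.current_ee_pos(),r.current_tcp_rot(); c=r.capture("wrist"); return c["frame"],cam(c,p,q)
def blobs(mask,roi,amin):
    x0,y0,x1,y1=roi; m=np.zeros_like(mask); m[y0:y1,x0:x1]=mask[y0:y1,x0:x1]
    cs=[c for c in cv2.findContours(m,cv2.RETR_EXTERNAL,cv2.CHAIN_APPROX_NONE)[0] if cv2.contourArea(c)>amin]
    return sorted(cs,key=cv2.contourArea,reverse=True)
def toolq(yaw,pitch=0):  # tool down, tool x along world heading yaw
    return (R.from_euler('z',yaw)*R.from_euler('x',np.pi)).as_quat()
E
python3 - <<'E'
from h import *
c=r.capture("top");k=cam(c);im=c["frame"];hsv=cv2.cvtColor(im,cv2.COLOR_RGB2HSV)
g=blobs((hsv[:,:,2]<70).astype(np.uint8),(325,180,385,245),20)
for b in g[:2]:
    q=cv2.minAreaRect(b);print("grip",q,ray(k,q[0],.08))
# tray: bluish grey
m=((hsv[:,:,0]>85)&(hsv[:,:,0]<125)&(hsv[:,:,1]>15)&(hsv[:,:,2]>60)).astype(np.uint8)
t=blobs(m,(95,130,230,230),500)
q=cv2.minAreaRect(t[0]);print("tray",q,[ray(k,p,.043).round(4) for p in cv2.boxPoints(q)])
d=blobs((hsv[:,:,2]<60).astype(np.uint8),(110,175,150,212),100)
q=cv2.minAreaRect(d[0]);print("mat",q,ray(k,q[0],.007))
v=cv2.hconcat([cv2.resize(im[175:250,320:400],None,fx=5,fy=5,interpolation=2),cv2.resize(im[130:230,95:230],(500,375),interpolation=2)])
cv2.imwrite("pics/z1.png",cv2.resize(v,(800,333))[:,:,::-1])
E
```

```text
grip ((345.1404724121094, 196.22471618652344), (14.097972869873047, 16.9599666595459), 57.9946174621582) [ 0.43970143 -0.2141773   0.08      ]Traceback (most recent call last):
  File "<stdin>", line 9, in <module>
IndexError: list index out of range
```

```bash
python3 - <<'E'
from h import *
c=r.capture("top");k=cam(c);im=c["frame"];hsv=cv2.cvtColor(im,cv2.COLOR_RGB2HSV)
print(hsv[142,160],hsv[213,160],hsv[196,148],hsv[195,130])
print("rough tray corners",[ray(k,p,.043).round(3) for p in [(118,141),(216,150),(211,217),(108,208)]])
q=toolq(np.radians(27)); 
print(r.ik([.44,-.214,.2],q))
r.move_ptp([.44,-.214,.25],q); 
im2,k2=wrist(); np.save("w1.npy",im2)
cv2.imwrite("pics/w1.png",im2[:,:,::-1]); print(r.current_t(),r.current_joint_pos())
v=cv2.resize(im[130:230,95:230],(540,400),interpolation=2)
cv2.imwrite("pics/z1.png",v[:,:,::-1])
E
```

```text
[ 19  53 120] [83 12 85] [78 17 74] [20 13 58]
rough tray corners [array([0.568, 0.262, 0.043]), array([0.548, 0.051, 0.043]), array([0.403, 0.061, 0.043]), array([0.423, 0.275, 0.043])]
[ 0.80986458  0.01884495 -0.41358068  1.87569198  0.00798394  1.24865382
 -0.70573595]
1.9417 [ 0.81127217 -0.01245721 -0.40351518  1.80375995 -0.00498322  1.3493772
 -0.69346984]
```

View pics/w1.png

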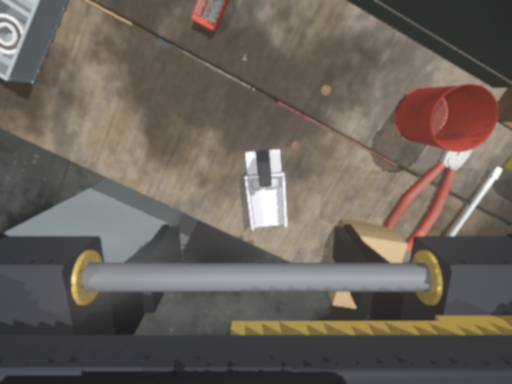

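View pics/z1.png

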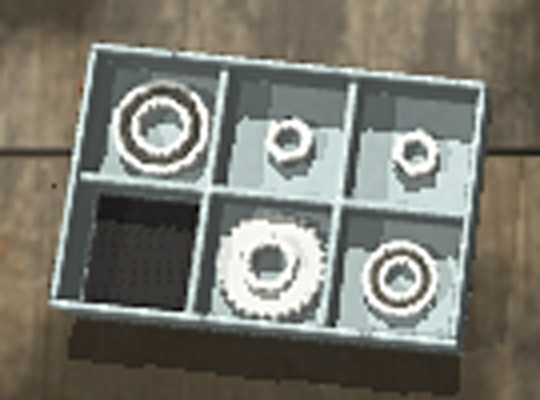

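The wrist view shows the grip's top face as a stripe at about (264,168), and the lip edge from (249,228) to (288,226). The top-view crop puts the mat in the lower-left corner compartment, the one at low x and high y. Next I'll refine both positions.

```bash
python3 - <<'E'
from h import *
p,q=r.current_ee_pos(),r.current_tcp_rot()
im,k=wrist(); g=cv2.cvtColor(im,cv2.COLOR_RGB2GRAY)
b=blobs((g<60).astype(np.uint8),(240,140,295,200),60)
for c in b[:2]:
    m=cv2.minAreaRect(c); bp=cv2.boxPoints(m); print(m,[ray(k,x,.08).round(4) for x in bp]); print("grip",ray(k,m[0],.08))
b=blobs((g>150).astype(np.uint8),(235,140,300,240),100)
m=cv2.minAreaRect(b[0]);print("metal",m,cv2.boxPoints(m))
l=ray(k,(268.5,227.5),.016);print("lip",l)
# tray view
c=r.capture("top");kt=cam(c)
P=np.array([ray(kt,u,.043)[:2] for u in [(118.75,141.25),(216.25,150.75),(210,215.5),(108,205.5)]])
print(P,np.linalg.norm(P-np.roll(P,-1,0),axis=1))
cv2.imwrite("pics/w2.png",cv2.resize(im[130:240,220:320],None,fx=5,fy=5,interpolation=2)[:,:,::-1])
E
```

```text
metal ((270.8514404296875, 195.01486206054688), (92.33944702148438, 50.05037307739258), 84.2894058227539) [[241.3564  151.56436]
 [291.1584  146.58417]
 [300.3465  238.46536]
 [250.5445  243.44556]]
lip [ 0.37337774 -0.26780225  0.016     ]
[[0.56767421 0.2599306 ]
 [0.54597107 0.0508291 ]
 [0.4062889  0.06298151]
 [0.4287486  0.2756247 ]] [0.21022479 0.1402098  0.21382601 0.13980926]
```

View pics/w2.png

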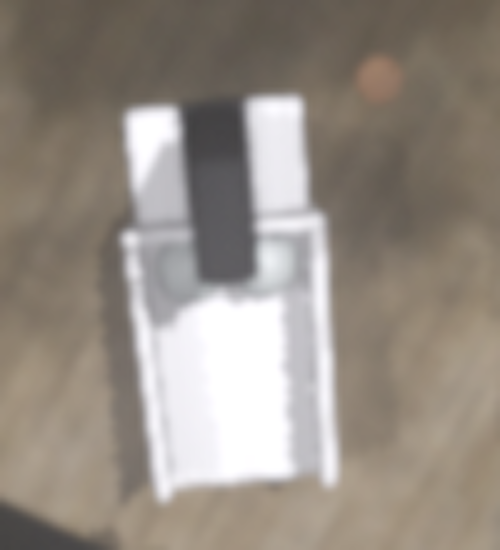

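The crop shows the grip's top face with corners (188,160), (245,155), (255,278) and (198,282) in crop pixels. The lip's middle is near (245,483), and a ball sits on each side of the grip.

```bash
python3 - <<'E'
from h import *
im,k=wrist(); print(k[0][0,0])
f=lambda u:(u[0]/5+220-.4,u[1]/5+130-.4)
T=np.array([ray(k,f(u),.08) for u in [(188,160),(245,155),(255,278),(198,282)]]);print(T.round(4),T.mean(0))
print([np.linalg.norm(T[i]-T[i-1]).round(4) for i in range(4)])
l=ray(k,f((245,483)),.016);print(l)
w=np.array([ray(k,f(u),.041) for u in [(126,235),(325,217),(336,484),(163,492)]]);print(w.round(4))
d=T.mean(0)-l;print(np.linalg.norm(d[:2]),np.degrees(np.arctan2(d[1],d[0])))
for a,b in((T[3],T[0]),(T[2],T[1]),(w[3],w[0]),(w[2],w[1])): e=b-a;print(np.degrees(np.arctan2(e[1],e[0])))
# tray look
q=toolq(np.radians(27+45))
for P in [(.47,.2,.3),(.5,.2,.25)]:
    print(r.ik(P,q))
r.move_ptp([.47,.2,.3],q); im,k=wrist(); p,qq=r.current_ee_pos(),r.current_tcp_rot()
np.savez("tray.npz",p=p,q=qq); cv2.imwrite("pics/t1.png",im[:,:,::-1]); print(r.current_t(),r.current_joint_pos())
E
```

```text
311.80305924635377
[[ 0.4561 -0.2086  0.08  ]
 [ 0.4623 -0.2185  0.08  ]
 [ 0.44   -0.2325  0.08  ]
 [ 0.4338 -0.2222  0.08  ]] [ 0.44806108 -0.22047075  0.08      ]
[np.float64(0.0261), np.float64(0.0118), np.float64(0.0263), np.float64(0.012)]
[ 0.37522492 -0.26666255  0.016     ]
[[ 0.427  -0.2071  0.041 ]
 [ 0.4519 -0.2467  0.041 ]
 [ 0.394  -0.2811  0.041 ]
 [ 0.3728 -0.2441  0.041 ]]
0.08624841150578103 32.38237253280538
31.571277100433118
32.123497602542045
34.29242738947546
30.664668643389913
[ 0.51816261  0.05138328 -0.9934606   1.66306637  0.04336259  1.45057632
 -0.79405682]
[ 0.46492634  0.17129414 -0.98393567  1.68203908  0.145474    1.36617517
 -0.85611264]
3.6833 [ 0.51946488  0.05175199 -0.99108968  1.66348945  0.04384137  1.45062177
 -0.79409379]
```

View pics/t1.png

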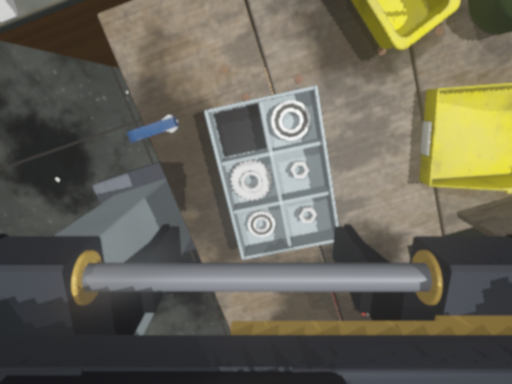

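The tray's rim corners in this view are near (206,110), (317,86), (338,240) and (242,258), with the mat's centre at about (240,131). Next I'll compute the geometry and check which pour headings the arm can reach.

```bash
cat >> h.py <<'E'
LIP=np.array([-.084,0,-.046])
def pour(lip,psi,dip):
    Rs=R.from_euler('z',psi)*R.from_euler('y',-dip)
    return np.array(lip)-Rs.apply(LIP),(Rs*R.from_euler('x',np.pi)).as_quat()
E
python3 - <<'E'
from h import *
im,k=wrist()
g=cv2.cvtColor(im,cv2.COLOR_RGB2GRAY)
b=blobs((g<65).astype(np.uint8),(208,98,275,165),150); m=cv2.minAreaRect(b[0]); print("mat",m,ray(k,m[0],.007))
C=np.array([ray(k,u,.043)[:2] for u in [(206,110),(317,86),(338,240),(242,258)]]);print(C)
P=np.array([[0.5677,.2599],[.546,.0508],[.4063,.063],[.4287,.2756]])
# wrist order: near-left, far-left, far-right, near-right -> top order
W=C[[1,2,3,0]]
for A in (P,W):
    c=A.mean(0); a=((A[0]-A[1])+(A[3]-A[2])); th=np.arctan2(a[1],a[0])-np.pi/2
    X=np.array([np.cos(th),np.sin(th)]);Y=np.array([-X[1],X[0]])
    print("tray",c,np.degrees(th),"mat",c-.035*X+.070*Y)
M=c-.035*X+.07*Y
q0=[.8,.02,-.41,1.87,0,1.25,-.7]
for j in range(0,360,30):
    psi=th+np.radians(j); d=np.array([np.cos(psi),np.sin(psi)]); lip=np.r_[M+.022*d,.068]
    s=[]
    for dip in(0,15,30,45):
        p,q=pour(lip,psi,np.radians(dip)); a=r.ik(p,q); s.append(None if a is None else np.round(a,2))
    print(j,np.degrees(psi).round(),s if all(x is not None for x in s) else [x is not None for x in s])
E
```

```text
Traceback (most recent call last):
IndexError: list index out of range
```

```bash
python3 - <<'E'
from h import *
im,k=wrist()
g=cv2.cvtColor(im,cv2.COLOR_RGB2GRAY); print(g[131,240],g[131,225])
print("mat",ray(k,(240,131),.007))
C=np.array([ray(k,u,.043)[:2] for u in [(206,110),(317,86),(338,240),(242,258)]]);print(C)
P=np.array([[0.5677,.2599],[.546,.0508],[.4063,.063],[.4287,.2756]])
W=C[[1,2,3,0]]
for A in (P,W):
    c=A.mean(0); a=((A[0]-A[1])+(A[3]-A[2])); th=np.arctan2(a[1],a[0])-np.pi/2
    X=np.array([np.cos(th),np.sin(th)]);Y=np.array([-X[1],X[0]])
    print("tray",c,np.degrees(th),"mat",c-.035*X+.070*Y,np.linalg.norm(A-np.roll(A,-1,0),axis=1))
M=c-.035*X+.07*Y
for j in range(0,360,30):
    psi=th+np.radians(j); d=np.array([np.cos(psi),np.sin(psi)]); lip=np.r_[M+.022*d,.068]
    s=[]
    for dip in(0,15,30,45):
        p,q=pour(lip,psi,np.radians(dip)); a=r.ik(p,q); s.append(None if a is None else np.round(a,2))
    print(j,np.degrees(psi).round(),s if all(x is not None for x in s) else [x is not None for x in s])
E
```

```text
77 76
mat [0.46125417 0.23948156 0.007     ]
[[0.43206943 0.2799087 ]
 [0.57160425 0.26415721]
 [0.54627992 0.05531711]
 [0.40814975 0.07078589]]
tray [0.487175 0.162325] -5.970103823194494 mat [0.4596455  0.23558567] [0.21022298 0.1402317  0.2137768  0.13988384]
tray [0.48952584 0.16754223] -6.719557456756398 mat [0.46295694 0.24115672] [0.21036993 0.13899363 0.21048635 0.14042107]
0 -7.0 [True, True, False, False]
30 23.0 [array([ 0.17,  0.51, -0.88,  1.63,  0.42,  1.2 , -1.97]), array([ 0.3 ,  0.25, -0.92,  1.88,  0.32,  0.87, -1.92]), array([ 0.78, -0.08, -1.28,  2.13, -0.04,  0.52, -1.66]), array([-0.1 , -0.22, -0.47,  2.38,  0.21,  0.18, -1.95])]
60 53.0 [array([ 0.18,  0.55, -1.02,  1.65,  0.5 ,  1.22, -1.59]), array([ 0.35,  0.27, -0.98,  1.88,  0.18,  0.87, -1.33]), array([ 0.58, -0.  , -1.  ,  2.1 , -0.44,  0.62, -0.75]), array([ 0.41, -0.14, -0.67,  2.32, -1.18,  0.58, -0.01])]
90 83.0 [array([ 0.15,  0.48, -1.04,  1.73,  0.45,  1.19, -1.12]), array([ 0.4 ,  0.29, -1.04,  1.88,  0.06,  0.94, -0.75]), array([ 0.6 ,  0.14, -0.99,  2.01, -0.46,  0.84, -0.22]), array([ 0.58,  
[... 872 characters left out ...]
88,  0.23,  1.39,  1.22]), array([ 0.31,  0.65, -1.13,  1.64,  0.35,  1.71,  1.07]), array([ 0.19,  0.91, -1.12,  1.4 ,  0.39,  2.  ,  0.97])]
240 233.0 [array([ 0.54, -0.03, -0.95,  2.09, -0.03,  1.06,  2.1 ]), array([ 0.54,  0.39, -1.25,  1.87,  0.43,  1.43,  1.64]), array([ 0.3 ,  0.72, -1.26,  1.66,  0.63,  1.82,  1.41]), array([-0.17,  0.67, -0.68,  1.45,  0.45,  1.96,  1.58])]
270 263.0 [array([ 0.77,  0.17, -1.18,  2.  ,  0.18,  1.08,  2.54]), array([ 0.49,  0.35, -1.17,  1.88,  0.51,  1.36,  2.17]), array([ 0.24,  0.58, -1.18,  1.74,  0.75,  1.71,  1.91]), array([ 0.03,  0.82, -1.18,  1.59,  0.92,  2.05,  1.75])]
300 293.0 [False, True, True, True]
330 323.0 [True, True, False, True]
```

```bash
python3 - <<'E'
from h import *
q=toolq(np.radians(32)); g=np.array([.448,-.2205,.062])
r.move_ptp(g+[0,0,.12],q); r.move_straight(g,velocity=.12)
print("at",r.current_ee_pos(),r.current_ft_force())
r.grab(45); print(r.current_opening()*87,r.current_grip_force(),r.current_ft_force())
r.move_straight(g+[0,0,.01],velocity=.04)
r.move_straight(g+[0,0,.12],velocity=.12)
r.sleep(.3)
print(r.current_opening()*87,r.current_grip_force(),r.current_ft_force(),r.current_wrist_torque(),r.current_t())
im,k=wrist(); s=r.capture("scene")["frame"]
a=cv2.resize(im[90:290,150:400],(500,400)); ks=cam(r.capture("scene")); u=pix(ks,r.current_ee_pos()).astype(int); print(u)
b=cv2.resize(s[max(0,u[1]-50):u[1]+50,u[0]-37:u[0]+38],(300,400))
cv2.imwrite("pics/g1.png",cv2.hconcat([a,b])[:,:,::-1])
E
```

```text
at [ 0.44862922 -0.22072719  0.06269331] [-0.36377072 -0.50781454 -0.16114087]
13.601877598671239 44.998221304267645 [ 0.41557486 -0.28204046 -0.11350778]
13.943930899216552 44.99787504784763 [-0.54724448 -0.72879174 -2.99116151] [0.00016787 0.00530962 0.02890093] 9.475
[304 100]
```

View pics/g1.png

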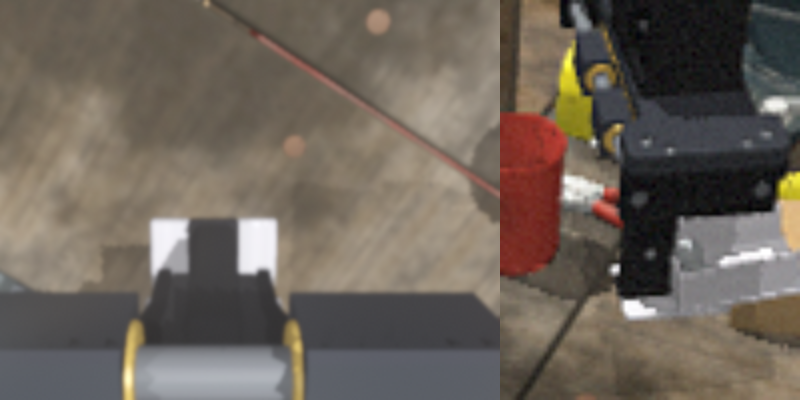

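The scoop is held level, and a ball shows in the trough at about (685,255). Next I'll carry it over and tip it.

```bash
python3 - <<'E'
from h import *
M=np.array([.4613,.239]); psi=np.radians(83.7); d=np.array([np.cos(psi),np.sin(psi)])
lip=np.r_[M+.022*d,.069]
p,q=pour(lip,psi,0); print(p)
r.move_straight(p+[0,0,.08],q,velocity=.16)
r.move_straight(p,q,velocity=.08)
print(r.current_t(),r.current_ft_force())
c=r.capture("scene");t=r.capture("top")
kt=cam(t);ks=cam(c);print(pix(ks,lip),pix(kt,lip))
a=cv2.resize(c["frame"][200:370,110:290],(423,400),interpolation=2);b=cv2.resize(t["frame"][120:230,70:170],(364,400),interpolation=2)
cv2.imwrite("pics/p0.png",cv2.hconcat([a,b])[:,:,::-1])
E
```

```text
[0.47293184 0.34435986 0.115     ]
14.4583 [ 0.44130136  0.38106846 -2.16989513]
[185.29185604 316.63969024] [112.12393591 186.79462557]
```

View pics/p0.png

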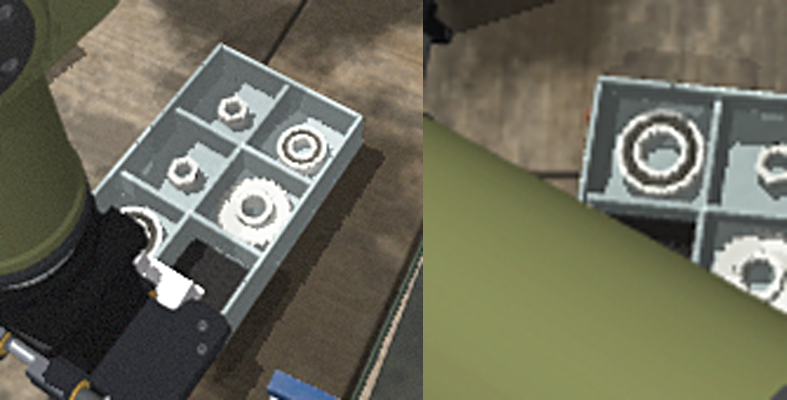

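The scoop's mouth shows at (150–203, 258–292) in the left crop, just inside the mat compartment and near its predicted lip position at (177,274). I'll tip it slowly.

```bash
python3 - <<'E'
from h import *
M=np.array([.4613,.239]); psi=np.radians(83.7); d=np.array([np.cos(psi),np.sin(psi)])
lip=np.r_[M+.022*d,.069]
for dip in (6,12,18,24,30,36,42):
    p,q=pour(lip,psi,np.radians(dip)); s=np.linalg.norm(p-np.array(r.current_ee_pos()))
    r.move_straight(p,q,velocity=s/.5)
    print(dip,round(r.current_t(),2),np.round(r.current_ft_force(),2),np.round(p-r.current_ee_pos(),4))
r.sleep(.6)
c=r.capture("scene");print(r.current_t(),r.current_ft_force(),r.current_opening()*87)
cv2.imwrite("pics/p1.png",cv2.resize(c["frame"][200:370,110:290],None,fx=3,fy=3,interpolation=2)[:,:,::-1])
E
```

```text
6 15.22 [-0.06 -0.25 -1.54] [-0.0001  0.0001 -0.0001]
12 15.88 [-0.45 -0.01 -3.05] [ 0.0001 -0.0002 -0.0001]
18 16.52 [-0.76 -0.24 -1.83] [-0.     -0.0003 -0.0002]
24 17.17 [ 0.92  0.1  -1.8 ] [ 0.     -0.0004 -0.0002]
30 17.81 [-0.41  0.01 -2.13] [ 0.0001 -0.0005 -0.0002]
36 18.44 [ 0.13 -0.49 -2.3 ] [ 0.     -0.0005 -0.0002]
42 19.07 [ 0.32  0.25 -1.58] [-0.     -0.0005 -0.0003]
19.725 [-0.49292608  0.47599369 -2.49466043] 13.683509671517657
```

View pics/p1.png

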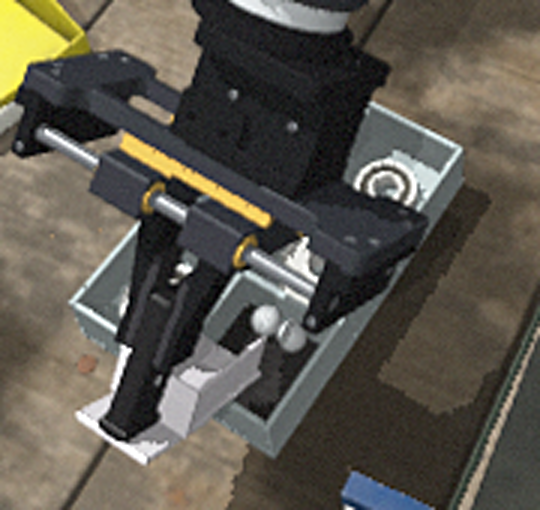

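Both balls lie in the mat compartment, at (265,320) and (292,333), and the trough is empty. I'll put the scoop back where it stood.

```bash
python3 - <<'E'
from h import *
p=np.array(r.current_ee_pos()); r.move_straight(p+[0,0,.07],velocity=.12)
q1=toolq(np.radians(83.7)); r.move_straight(p+[0,.02,.12],q1,velocity=.05)
q=toolq(np.radians(32)); g=np.array([.448,-.2205,.062])
r.move_straight(g+[0,0,.10],q,velocity=.16)
r.move_straight(g+[0,0,.012],velocity=.1)
z=.012
while z>-.004:
    z-=.002; r.move_straight(g+[0,0,z],velocity=.03); f=r.current_ft_force()
    if np.mean([r.current_ft_force()[2] for _ in range(3)])>1.5: break
print(z,f,r.current_t())
r.let_go(); r.sleep(.2); r.move_straight(g+[0,0,.14],velocity=.15)
r.move_ptp([.42,-.32,.35],q); r.sleep(.3)
c=r.capture("scene")["frame"];t=r.capture("top")["frame"];print(r.current_t())
a=cv2.resize(t[130:250,90:400],(790,306),interpolation=2)
b=cv2.hconcat([cv2.resize(c[200:350,130:270],(395,290)),cv2.resize(c[110:190,260:370],(395,290))])
cv2.imwrite("pics/e.png",cv2.vconcat([a,b])[:,:,::-1])
E
```

```text
-0.002 [-4.95636195  2.64405391 14.55022982] 28.2583
32.0583
```

View pics/e.png

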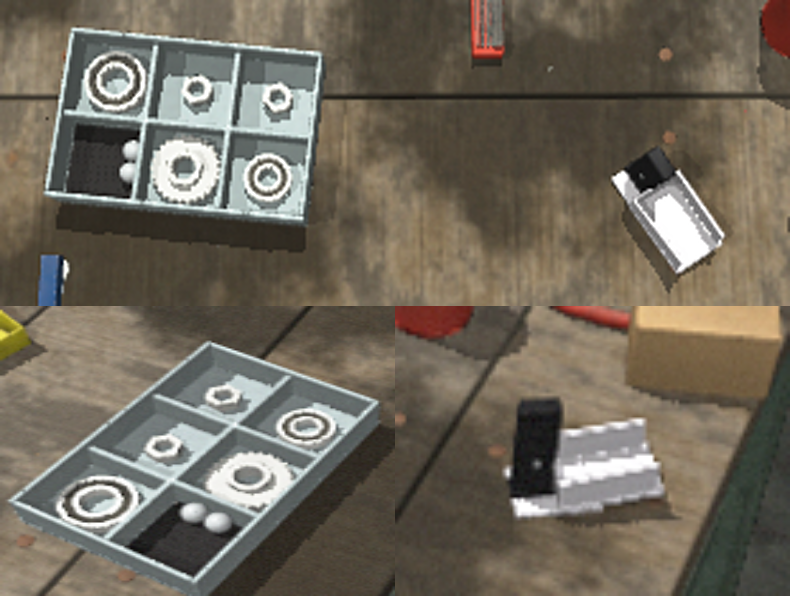

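Both balls lie in the mat compartment, at (130,150) and (128,172) in the top crop. The empty scoop stands upright with its grip at (650,170), and the gripper is clear of everything.

```bash
python3 -c "
from bench import r
r.close_job()"
```

```text
the job is handed in; nothing more can be done
```

Both balls were tipped from the scoop into the mat compartment, the empty scoop is standing upright on the bench clear of the tray and released, and the job was handed in at about 32 s of the 59 s allowed.

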